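# Dispense one glue block and park it in its bay

## Robot

A 6-joint arm with a two-finger parallel gripper is mounted at the origin on a cart in front of the work surface, level with it; the furniture and walls round the work are solid. World frame = base frame: x ahead of the robot, y to its left, z up, the work surface at z = 0. Lengths are in m, angles in degrees, forces in N, time in s.
With the tool pointing down it reaches from about 0.3 to 0.825 m from the base axis. Payload 5.4 kg.
Tool frame: the origin (TCP) lies at the very end of the fingers, on their centre line; the grasp point (between the pads) lies 19 mm behind it (manip.grip_point_offset is the distance from the TCP to the grasp point, in m); y points along the fingers, z is the direction in which the jaws open and shut, and the axes are right-handed (so a half turn about y gives the same grasp; the last joint's range is limited). The gripper opens to 92 mm and grips with 3 to 60 N. Pads are 20 mm wide; open, the fingers measure 128 mm over their backs; the gripper's body (75 mm by 189 mm) begins 69 mm behind the grasp point.
Start: joints at [63.822, 9.076, 91.501, -0, 79.423, -12.038], TCP at [0.14, 0.558, 0.215] pointing down, gripper open.
Joint ranges: [-166.64, 166.64], [-54.1, 131.32], [10.49, 154.53], [-73.88, 253.88], [9.74, 151.15], [-171.62, 171.62]. Speed limits (degrees/s): [147.25, 147.25, 180, 180, 180, 180].

## Interface

Orientations are given as [roll, pitch, yaw] about the fixed x, y, z axes, in that order (R = Rz(yaw) Ry(pitch) Rx(roll)).
In Python, from workcell import manip, read_camera, camera_model gives the robot as it stands.
- The arm moves only by the tool step_arm, never from a script. Its argument "commands" is a list of rows, each a list of 5 numbers: the shift along the tool's x, y, z in cm, then the turn about the tool's y in rad, then the closure in counts, from 0 (fully open) to 255 (shut). A call has 1 to 12 rows; each row shifts and turns the commanded pose from where the row before left it, along the tool's axes as they then stand; what a row does not reach is not made up. A row lasts 1/8 s, in which the tool goes at most 62.5 mm and 10.7 degrees, less where a joint would pass 70% of its speed; a pose out of reach is approached as far as the arm can. A call with a gripper value outside its range is refused whole. The fingers move at their own pace and stop on an object; "grip_force" is the grip in N (left out, the last holds). Time passes only in rows, so rows that do not move let the fingers close. It gives the time, the measured TCP pose, the force and the opening at its end, in the units of the state.
- manip.sense(): the state, without advancing time (a new reading comes with each control period).
- read_camera(name): name is "side" or "top"; returns the picture (420x560x3 uint8, red, green, blue); there is no depth.
- camera_model(name): a dict with "mtx" (3x3 intrinsics, pixels), "R" (3x3) and "t" (3): a world point X has camera coordinates R X + t. Camera axes: x right, y down, z forward; pixel columns grow to the right and rows downward; lengths in m; the calibration is good to about 2 mm. A picture is of the moment at which its call begins. camera_model takes no time and is no camera call.
- manip.sign_off(): hands the job in, once; it reports no verdict.
The state is a dict: "clock": time; "q": joint angles; "qd": joint speeds; "tau": joint torques, N m; "tcp_pos": TCP position; "tcp_rot": TCP orientation; "wrist_force": force on the tool from outside, world axes, zero at the start; "wrist_torque": the same for the moment, N m; "opening": opening from 0.0 (shut) to 1.0 (fully open).
Only numpy, scipy, OpenCV 4.12 (cv2) and the standard library are available. Lean on these libraries where they do the work, as an engineer would, in place of code of your own. Each camera call takes 0.05 s, during which the arm holds its last target.

## Task

Push the spring plunger of the wooden block dispenser fully home once and let it spring back, so that one single block comes out in front of the magazine. Then, with the fingertips, nudge that block sideways into the outlet bay on the side of the iron glue pot that stands just beyond the dispenser's outlet end, up against and square with that bay's stop rail. Only push: do not grasp or lift any block, leave the other two blocks in the magazine, and do not disturb the glue pot or the turned wooden palm handle.

Things in the scene. Friction and masses are not known exactly. Their poses are not given: they have to be found in the camera images.
- dispenser: Wooden block dispenser, fixed to the bench. Origin: on the bench top under the centre of its magazine. Blocks come out along its -y axis, the plunger is on its +y side, z up. Magazine: open-topped shaft 45 x 70 mm outside (x, y), 70 mm high, with three blocks stacked flat, length along y; the top one stands out 12 mm. The outlet gate is in its -y wall (outer face y = -35 mm).
- outlet (a point): Where the pushed-out block comes to lie (its underside): 79 mm in front of the dispenser's origin, on the apron, a 6 mm thick board at y = -38 to -120, x = -66 to +66 mm of the dispenser. A lip (inner face y = -112 mm, top 12 mm above the bench) closes its end. Dark lines at x = +18 and -18 mm bound the middle lane; from each to the rail on that side is a bay. No wall between. Axes as the dispenser.
- rail_pos (a point): Middle of the top inner edge of the stop rail of the bay on the dispenser's +x side. The rail runs along y, inner face at x = +58 mm, 8 mm wide, top 12 mm above the bench, 6 mm above the apron. Axes as the dispenser.
- rail_neg (a point): The same for the stop rail of the bay on the dispenser's -x side, inner face at x = -58 mm.
- push_plate (a point): Point on the outer (+y) face of the plunger's upright wooden push plate, centred across it, 85 mm above the bench. Plate 50 mm wide (x), 12 mm thick, from 9 to 107 mm above the bench; at rest its outer face is at y = +156 mm of the dispenser. It is pushed toward the magazine (-y); at full travel 24 mm stay free between plate and magazine. Axes as the dispenser.
- plunger (a joint): Plunger travel in m: 0 at rest (out), 0.085 fully home at its stop. The spring pushes back with 1.5 N at rest, 5.8 N at full travel, and returns it to 0 when let go. Full travel pushes the lowest block out to the outlet point, about 18 mm clear of the magazine; the next block drops into its place once the plunger is back.
- block_a: The lowest block in the magazine, the one that comes out: walnut, 26 x 51 x 25 mm (x, y, z), 25 g; origin at the centre of its underside, which is 6 mm above the bench in the magazine and on the apron.
- block_b: The second block in the magazine, same size and origin; underside 31 mm above the bench at the start, 6 mm once it has dropped.
- block_c: The third, top block in the magazine, same size and origin; underside 56 mm above the bench at the start, 31 mm once the stack has dropped.
- glue_pot: Small dark iron pot, 88 mm across, 76 mm high, loose on the bench its centre 75 to 95 mm beyond the apron's outer end, offset to the +x or the -x side of the dispenser: it tells which bay is meant. Origin at the centre of its underside.
- palm_handle: Turned wooden handle, standing upright, 51 mm across, 85 mm high, loose on the bench beyond the apron on the other side. Origin at the centre of its underside.
Not all that is in view belongs to the job. Of the things that look like the glue_pot, the smaller one is meant.

How it is judged (in metres and radians):
On the way, in this order (a step that is already met when the one before it is completed fails the run):
1. the plunger is pushed fully home (value of joint plunger above 0.079 m and y of block_a in the frame of dispenser below -0.066 m), for 0.05 s.
2. the plunger has sprung back, the block lies out on the apron and the next one has dropped into its place (value of joint plunger below 0.008 m and y of block_a in the frame of dispenser below -0.062 m and z of block_b in the frame of dispenser below 0.012 m), for 0.1 s.
At the end, for the whole second after the job is handed in: The block that came out lies flat and at rest on the apron in the bay on the glue pot's side, at most 8 mm from its stop rail and within 15 degrees of square; the plunger is back out (under 8 mm), the other two blocks are stacked in the magazine, the second on its floor (((x of glue_pot in the frame of dispenser above 0 m and x of block_a in the frame of dispenser between 0.037 and 0.049 m) or (x of glue_pot in the frame of dispenser below 0 m and x of block_a in the frame of dispenser between -0.049 and -0.037 m)) and y of block_a in the frame of dispenser between -0.1 and -0.055 m and z of block_a in the frame of dispenser below 0.01 m and angle between block_a's own z axis and vertical below 0.1 rad and angle between the y axis of block_a and the y axis of dispenser, either way round below 0.26 rad and linear speed of block_a below 0.01 m/s and value of joint plunger below 0.008 m and z of block_b in the frame of dispenser below 0.012 m and y of each of block_b, block_c in the frame of dispenser above -0.01 m and z of block_c in the frame of dispenser below 0.04 m); the robot touches nothing.
It fails at once if the dispensed block is lifted or tipped over (z of block_a in the frame of dispenser above 0.022 m or angle between block_a's own z axis and vertical above 0.6 rad).
It fails at once if a second block is pushed out or a block is taken from the stack (y of any of block_b, block_c in the frame of dispenser below -0.018 m or z of block_b in the frame of dispenser above 0.046 m or z of block_c in the frame of dispenser above 0.072 m).
It fails at once if the glue pot or the palm handle is moved by more than 15 mm or tipped over (distance of any of glue_pot, palm_handle from where it was at the start of the episode above 0.015 m or angle between any of glue_pot, palm_handle's own z axis and vertical above 0.3 rad).
It also fails if it takes over 48 s, if anything falls off the work surface, if the arm or the gripper's body presses on something with over 40 N, if the wrist force passes 120 N, or if a joint passes its speed limit or range.

## Working session

There is one attempt and no reset: what is moved stays moved. The work goes in short steps, Python scripts to look and compute and a tool call to move; the robot and the scene stay as the last step left them, time stands still between calls to the robot, and variables do not carry over. Pictures are saved under pics/ and viewed, and the job is handed in when it is done.

Besides the shell and the picture viewer there is one more tool, called after "Request:" as name([rows], argument=value, ...), one row to a line, values as JSON. step_arm: Moves the arm, as the interface text tells. Its arguments: {"type":"object","properties":{"commands":{"type":"array"},"grip_force":{"type":"number"}},"required":["commands"]}

```bash
mkdir -p pics; ls; python3 - <<'E'
from workcell import manip, read_camera, camera_model
import cv2
for n in("side","top"):
    im=read_camera(n); cv2.imwrite(f"pics/{n}0.png",im[:,:,::-1])
    m=camera_model(n); print(n,m)
print(manip.sense(), [a for a in dir(manip) if a[0]!='_'])
E
```

```text
pics
side {'mtx': array([[543.15632058,   0.        , 292.38522885],
       [  0.        , 543.15632058, 212.79716089],
       [  0.        ,   0.        ,   1.        ]]), 'R': array([[ 0.99889712, -0.04177224,  0.02143864],
       [-0.00370166, -0.52524461, -0.85094324],
       [ 0.04680633,  0.8499254 , -0.52481996]]), 't': array([-0.60926072,  0.09298811,  0.99234689])}
top {'mtx': array([[379.27069141,   0.        , 281.24488811],
       [  0.        , 379.27069141, 207.0628842 ],
       [  0.        ,   0.        ,   1.        ]]), 'R': array([[ 0.06726072, -0.99772324,  0.00493332],
       [-0.96818582, -0.06646233, -0.24124462],
       [ 0.24102325,  0.01144992, -0.9704518 ]]), 't': array([0.01232434, 0.63349814, 0.79484403])}
{'clock': 0.1, 'q': array([ 6.38208569e+01,  9.11091309e+00,  9.15654554e+01, -8.08101491e-04,
        7.94254130e+01, -1.20377653e+01]), 'qd': array([ 0.01381446, -0.11815239, -0.08633979, -0.03303808, -0.0466546 ,
       -0.01819523]), 'tau': array([ 5.46357060e-04, -3.86501312e+01, -3.22961175e+01,  7.02682533e-02,
        3.38207628e-02, -5.24395375e-05]), 'tcp_pos': array([0.14024049, 0.55702993, 0.21369469]), 'tcp_rot': array([-9.00997089e+01,  2.04505097e-02, -1.41412466e+01]), 'wrist_force': array([-0.29085052, -0.19273194, -0.73759396]), 'wrist_torque': array([ 0.03373174,  0.00943453, -0.01123674]), 'opening': 0.9976859029649847} ['PlanningError', 'grip_point_offset', 'sense', 'sign_off']
```

View pics/side0.png

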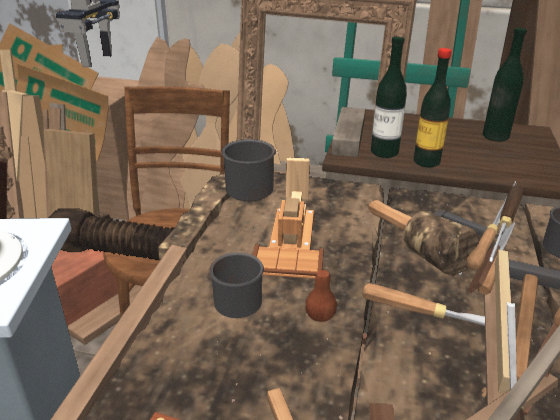

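View pics/top0.png

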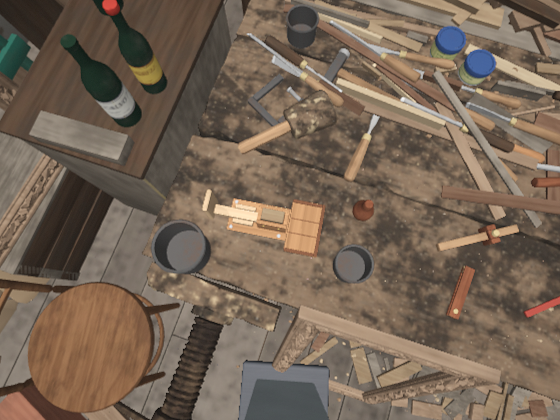

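The side view shows the dispenser around (293,225), with its outlet apron at (290,260) and push plate at (297,178). The handle is at (321,298).

Pot candidates:
- Side (237,283) / top (353,264): small, beyond the apron.
- Side (249,170) / top (180,247): large, beside the plunger.
- Top (302,27): a dark pot among the tools.

The first one fits the description. I'll check it in close crops.

```bash
python3 - <<'E'
import cv2
a=cv2.imread("pics/side0.png")[140:330,190:350]; cv2.imwrite("pics/sidec.png",cv2.resize(a,None,fx=3.1,fy=3.1,interpolation=cv2.INTER_CUBIC))
a=cv2.imread("pics/top0.png")[170:300,140:390]; cv2.imwrite("pics/topc.png",cv2.resize(a,None,fx=3.2,fy=3.2,interpolation=cv2.INTER_CUBIC))
E
```

```text
(no output)
```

View pics/sidec.png

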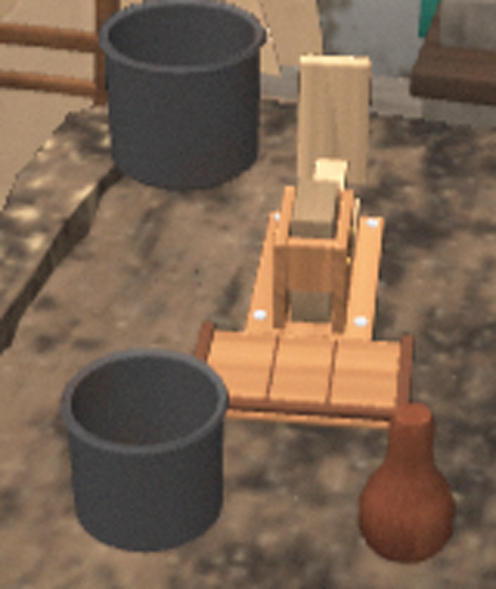

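View pics/topc.png

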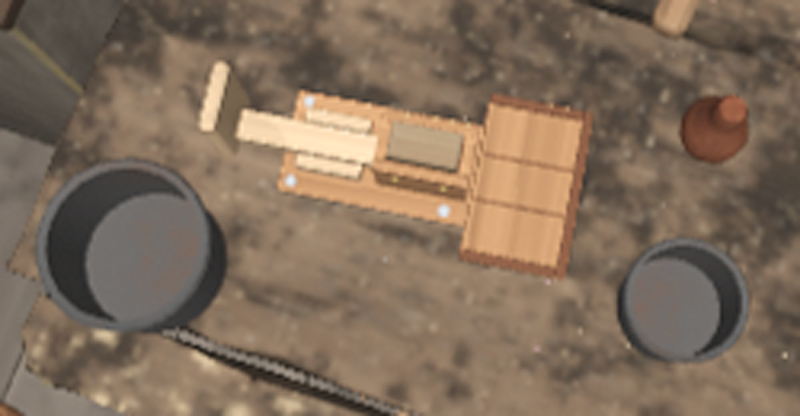

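```bash
python3 - <<'E'
import cv2
a=cv2.imread("pics/side0.png")[238:286,250:330]; cv2.imwrite("pics/sidec2.png",cv2.resize(a,None,fx=10,fy=10,interpolation=cv2.INTER_CUBIC))
a=cv2.imread("pics/top0.png")[185:265,200:330]; cv2.imwrite("pics/topc2.png",cv2.resize(a,None,fx=6,fy=6,interpolation=cv2.INTER_CUBIC))
a=cv2.imread("pics/side0.png")[150:250,260:340]; cv2.imwrite("pics/sidec3.png",cv2.resize(a,None,fx=6,fy=6,interpolation=cv2.INTER_CUBIC))
E
```

```text
(no output)
```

View pics/sidec2.png

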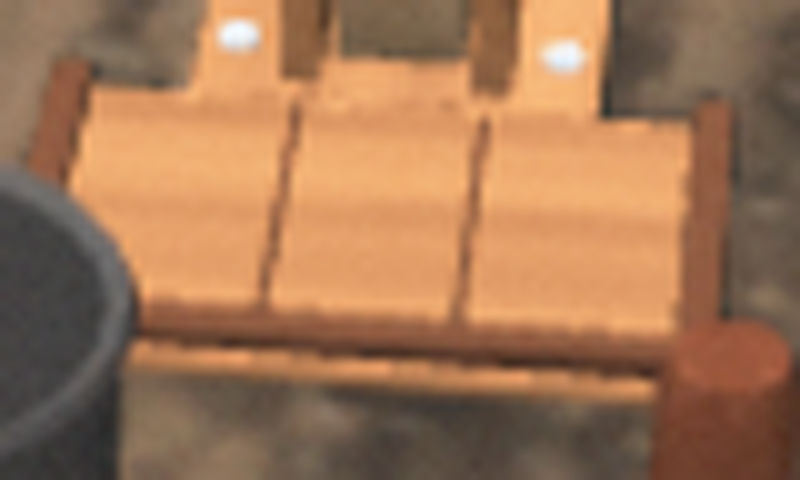

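View pics/topc2.png

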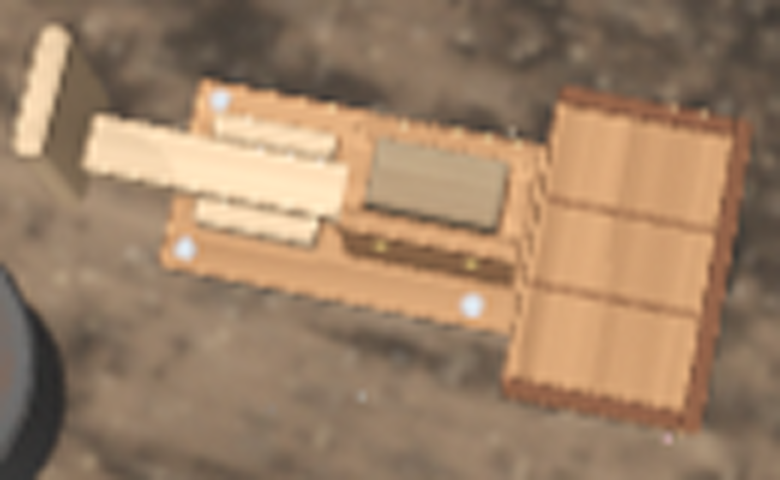

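View pics/sidec3.png

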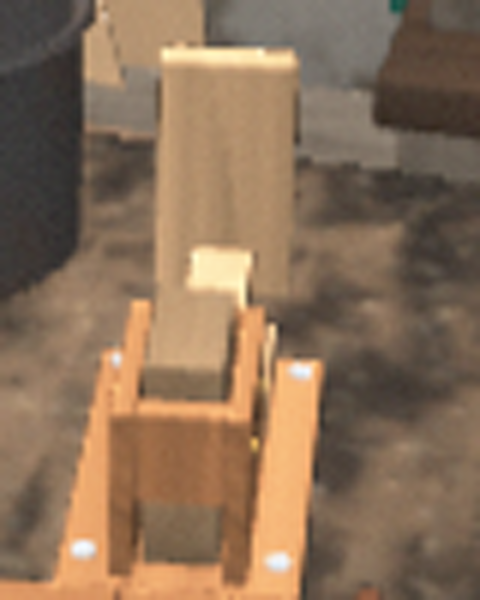

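```bash
cat > h.py <<'E'
import numpy as np
from workcell import manip, read_camera, camera_model
CM={n:camera_model(n) for n in("side","top")}
def proj(n,X):
    m=CM[n]; c=np.atleast_2d(X)@m["R"].T+m["t"]; p=c@m["mtx"].T; return p[:,:2]/p[:,2:]
def ray(n,uv,z):
    m=CM[n]; d=m["R"].T@np.linalg.solve(m["mtx"],[*uv,1]); o=-m["R"].T@m["t"]; return o+d*(z-o[2])/d[2]
def w(P,p):
    x,y,a=P[:3]; X=np.atleast_2d(p)/1000; c,s=np.cos(a),np.sin(a)
    return np.c_[x+c*X[:,0]-s*X[:,1], y+s*X[:,0]+c*X[:,1], X[:,2]]
E
python3 - <<'E'
from h import *
from scipy.optimize import least_squares
print([ -m["R"].T@m["t"] for m in CM.values()])
T=[(568,86,66,-38,12),(748,120,66,-120,12),(717,229,18,-112,6),(535,282,-18,-38,6),(700,313,-18,-112,6),(549,201,18,-38,6),(55,25,25,150,107),(22,155,-25,150,107)]
S2=[(732,100,66,-38,12),(90,62,-58,-38,12),(55,62,-66,-38,12),(695,100,58,-38,12)]
S3=[(162,66,-25,144,107),(298,68,25,144,107),(163,48,-25,156,107),(298,48,25,156,107),(112,408,-22.5,-35,70),(252,412,22.5,-35,70)]
T=np.array(T,float);S2=np.array(S2,float);S3=np.array(S3,float)
tp=(T[:,:2]+.5)/6-.5+[200,185]
sp=np.r_[(S2[:,:2]+.5)/10-.5+[250,238],(S3[:,:2]+.5)/6-.5+[260,150]]
SX=np.r_[S2,S3][:,2:]
def f(P): return np.r_[proj("top",w(P,T[:,2:]))-tp, proj("side",w(P,SX))-sp].ravel()
g=ray("top",(268,215),.07)
for name,ff in (("both",f),("top",lambda P:f(P)[:16]),("side",lambda P:f(P)[16:])):
    r=least_squares(ff,[g[0],g[1],0],loss="soft_l1"); print(name,r.x,np.degrees(r.x[2]))
    if name=="both": P=r.x;print(np.round(f(P).reshape(-1,2),1))
np.save("P.npy",P)
print("plate",w(P,[0,156,85]),"outlet",w(P,[0,-79,6]))
# objects
import cv2
im=cv2.imread("pics/top0.png")
print("pot top rim", ray("top",(353.5,262),.076), "hnd base",ray("top",(363,211),.02),ray("side",(321,305),.02),"pot side base",ray("side",(237.5,283-22),.076))
print("bigpot",ray("side",(249,152),.1),ray("top",(181,245),.1))
E
```

```text
[array([ 0.56248487, -0.8200295 ,  0.61299278]), array([0.42093909, 0.04529915, 0.92412504])]
both [ 0.60991264  0.07247813 -0.12514484] -7.170271292726789
[[-0.6 -0.1]
 [ 1.9  0.4]
 [ 0.4  0.7]
 [-1.4  0.3]
 [ 0.8  0.9]
 [-1.  -0.3]
 [ 0.8  0.7]
 [ 1.   0.3]
 [ 0.9 -0.1]
 [ 0.8 -0.5]
 [ 0.2 -0.8]
 [ 0.4 -0.4]
 [-0.7 -2.1]
 [ 0.2 -1.1]
 [-0.3 -1.6]
 [ 0.6 -0.3]
 [-0.2  0.5]
 [ 0.4  1.4]]
top [ 0.61079958  0.07333732 -0.12389938] -7.098911699468938
side [ 0.60926861  0.07103699 -0.12866612] -7.372025605367112
plate [[0.62938432 0.22725815 0.085     ]] outlet [[ 0.60005198 -0.00590406  0.006     ]]
pot top rim [ 0.51685532 -0.11365549  0.076     ] hnd base [ 0.64929437 -0.14476294  0.02      ] [ 0.65017443 -0.14678562  0.02      ] pot side base [ 0.51394691 -0.10030062  0.076     ]
bigpot [0.52374743 0.26481849 0.1       ] [0.52553989 0.26749877 0.1       ]
```

```bash
python3 - <<'E'
from h import *
P=np.load("P.npy")
for n,uvs in (("side",[(127,90),(228,92),(245,5),(390,40),(445,50)]),("top",[(5,282),(45,300),(70,40),(110,5)])):
    for uv in uvs: print(n,uv,[np.round(ray(n,uv,z)[:2],2) for z in (0,.1,.2,.3)])
for q in ([0,199,70],[0,174,70],[0,86,70],[45,-77,14],[23,-77,14],[-22,-77,14]): print(q,w(P,q).round(4))
E
```

```text
side (127, 90) [array([0.1 , 0.95]), array([0.17, 0.67]), array([0.25, 0.38]), array([0.33, 0.09])]
side (228, 92) [array([0.43, 0.94]), array([0.46, 0.65]), array([0.48, 0.37]), array([0.5 , 0.08])]
side (245, 5) [array([0.44, 2.39]), array([0.46, 1.87]), array([0.48, 1.35]), array([0.5 , 0.82])]
side (390, 40) [array([1.12, 1.65]), array([1.03, 1.25]), array([0.94, 0.85]), array([0.85, 0.44])]
side (445, 50) [array([1.33, 1.49]), array([1.2 , 1.12]), array([1.08, 0.74]), array([0.95, 0.36])]
top (5, 282) [array([0.42, 0.7 ]), array([0.42, 0.63]), array([0.42, 0.56]), array([0.42, 0.49])]
top (45, 300) [array([0.39, 0.6 ]), array([0.39, 0.54]), array([0.39, 0.48]), array([0.4 , 0.42])]
top (70, 40) [array([1.09, 0.68]), array([1.02, 0.61]), array([0.95, 0.54]), array([0.87, 0.47])]
top (110, 5) [array([1.22, 0.59]), array([1.13, 0.53]), array([1.04, 0.47]), array([0.96, 0.41])]
[0, 199, 70] [[0.6348 0.2699 0.07  ]]
[0, 174, 70] [[0.6316 0.2451 0.07  ]]
[0, 86, 70] [[0.6206 0.1578 0.07  ]]
[45, -77, 14] [[ 0.6449 -0.0095  0.014 ]]
[23, -77, 14] [[ 0.6231 -0.0068  0.014 ]]
[-22, -77, 14] [[ 0.5785 -0.0012  0.014 ]]
```

Request:
step_arm([
  [0,-4,0,-0.122,255],
  [4.4,0,-1.86,0,255],
  [4.4,0,-1.86,0,255],
  [4.4,0,-1.86,0,255],
  [4.4,0,-1.86,0,255],
  [4.4,0,-1.86,0,255],
  [4.4,0,-1.86,0,255],
  [4.4,0,-1.86,0,255],
  [4.4,0,-1.86,0,255],
  [4.4,0,-1.86,0,255],
  [4.4,0,-1.86,0,255],
  [0,0,0,0,255],
], grip_force=20)

```text
clock: 1.6
tcp_pos: [0.5558, 0.3159, 0.2534]
tcp_rot: [-90.1, 0.1, -7.4]
wrist_force: [-0.2, -0.6, 0.3]
opening: 0.001
```

Request:
step_arm([
  [4.2,0,-1.8,0,255],
  [4.2,0,-1.8,0,255],
  [0,5,0,0,255],
  [0,5,0,0,255],
  [0,0,0,0,255],
  [0,0,0,0,255],
])

```text
clock: 2.35
tcp_pos: [0.6333, 0.273, 0.1569]
tcp_rot: [-89.9, -0.1, -7.1]
wrist_force: [0.3, 0.5, -0.4]
opening: 0.002
```

```bash
python3 - <<'E'
from h import *
import cv2
s=read_camera("side");t=read_camera("top")
a=cv2.resize(s[100:290,190:360,::-1],None,fx=3,fy=3,interpolation=cv2.INTER_CUBIC)
b=cv2.resize(t[150:290,130:400,::-1],None,fx=2.9,fy=2.9,interpolation=cv2.INTER_CUBIC)
cv2.imwrite("pics/s1.png",a);cv2.imwrite("pics/t1.png",b)
S=manip.sense();print(S["tcp_pos"],S["tcp_rot"],proj("side",S["tcp_pos"]),proj("top",S["tcp_pos"]))
E
```

```text
[0.63433494 0.27290704 0.15828689] [-89.88909465  -0.29270936  -7.11963314] [[299.9779691  125.86919595]] [[178.24354515 189.47065907]]
```

View pics/s1.png

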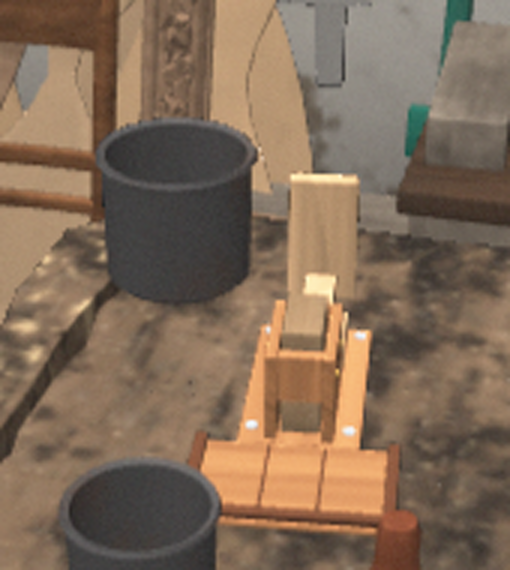

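View pics/t1.png

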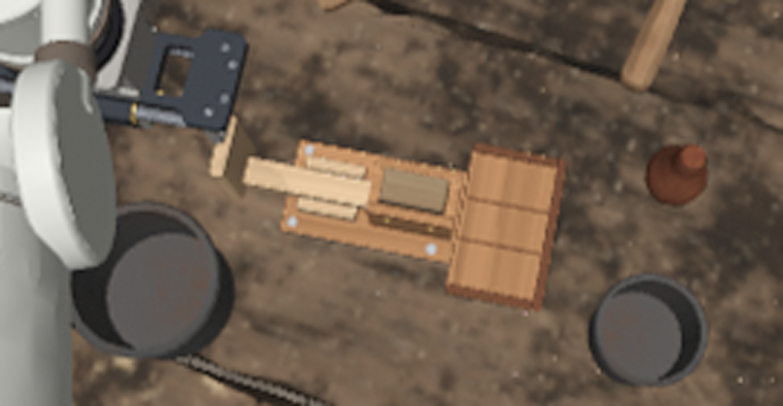

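The fingertips show in the side view at about (300,128), as predicted. They are centred behind the plate, which is at about (297,170), and clear of it. I'll lower and push.

Request:
step_arm([
  [0,4.4,0,0,255],
  [0,4.3,0,0,255],
  [0,0,0,0,255],
  [0,0,-1.5,0,255],
  [0,0,-1.3,0,255],
  [0,0,-1,0,255],
  [0,0,-1,0,255],
  [0,0,-1,0,255],
  [0,0,0,0,255],
  [0,0,0,0,255],
])

```text
clock: 3.7
tcp_pos: [0.6259, 0.2145, 0.068]
tcp_rot: [-90.0, -0.0, -7.2]
wrist_force: [2.2, 2.8, 3.2]
opening: 0.009
```

Request:
step_arm([
  [0,0,-0.7,0,255],
  [0,0,-0.7,0,255],
  [0,0,-0.7,0,255],
  [0,0,-0.7,0,255],
  [0,0,-0.7,0,255],
  [0,0,-0.7,0,255],
  [0,0,-0.5,0,255],
  [0,0,-0.4,0,255],
  [0,0,0,0,255],
  [0,0,0,0,255],
])

```text
clock: 4.95
tcp_pos: [0.6193, 0.1648, 0.0679]
tcp_rot: [-89.9, -0.0, -7.1]
wrist_force: [0.4, 5.6, 3.5]
opening: 0.005
```

Request:
step_arm([
  [0,0,-0.2,0,255],
  [0,0,-0.2,0,255],
  [0,0,0,0,255],
  [0,0,0,0,255],
])

```text
clock: 5.45
tcp_pos: [0.6188, 0.1609, 0.0679]
tcp_rot: [-89.9, -0.0, -7.1]
wrist_force: [1.4, 4.9, 2.9]
opening: 0.007
```

Request:
step_arm([
  [0,0,-0.2,0,255],
  [0,0,-0.1,0,255],
  [0,0,0,0,255],
  [0,0,0,0,255],
])

```text
clock: 5.95
tcp_pos: [0.6187, 0.16, 0.068]
tcp_rot: [-89.7, -0.1, -7.1]
wrist_force: [3.0, 11.8, 2.6]
opening: 0.003
```

```bash
cat > look.py <<'E'
from h import *
import cv2,sys
k=sys.argv[1]
s=read_camera("side");t=read_camera("top")
a=cv2.resize(s[150:300,200:350,::-1],None,fx=4,fy=4,interpolation=cv2.INTER_CUBIC)
b=cv2.resize(t[170:290,190:400,::-1],None,fx=3.8,fy=3.8,interpolation=cv2.INTER_CUBIC)
cv2.imwrite(f"pics/s{k}.png",a);cv2.imwrite(f"pics/t{k}.png",b)
cv2.imwrite(f"pics/sr{k}.png",s[:,:,::-1]);cv2.imwrite(f"pics/tr{k}.png",t[:,:,::-1])
S=manip.sense();print(S["tcp_pos"],S["tcp_rot"],S["wrist_force"])
E
python3 look.py 2
```

```text
[0.6187092  0.16002065 0.06800013] [-8.97182814e+01 -6.29886418e-02 -7.11839027e+00] [ 2.98855344 13.06181952  2.2440542 ]
```

View pics/s2.png

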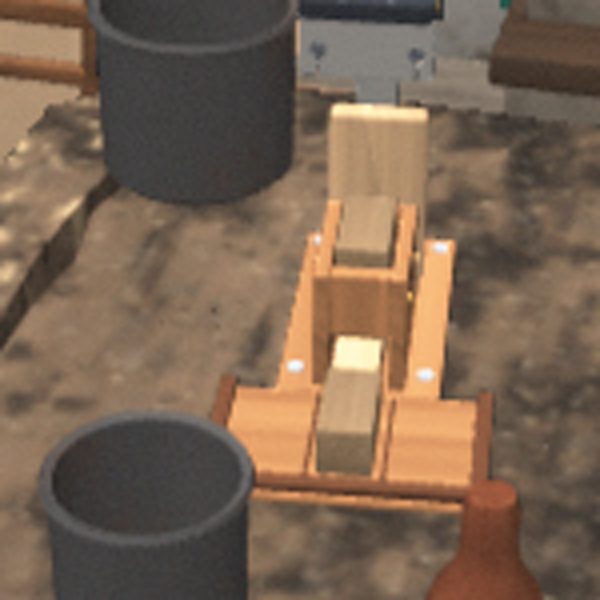

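The block is out on the apron at crop (348,420), in the middle lane, and the plunger is home at its stop with 13 N on it. I'll retract and let it spring back.

Request:
step_arm([
  [0,0,1.5,0,255],
  [0,0,2,0,255],
  [0,0,2,0,255],
  [0,0,2,0,255],
  [0,0,2,0,255],
  [0,0,2,0,255],
  [0,-3,0,0,255],
  [0,-5,0,0,255],
  [0,-2,0,0,255],
  [0,0,0,0,255],
])

```text
clock: 7.3
tcp_pos: [0.6336, 0.2715, 0.169]
tcp_rot: [-89.9, -0.2, -7.1]
wrist_force: [0.6, 0.0, -0.1]
opening: 0.004
```

```bash
python3 look.py 3
```

```text
[0.63163447 0.27087076 0.16536348] [-90.06549994   0.17295725  -7.15571615] [ 0.34564428 -0.12999513 -0.34281267]
```

View pics/s3.png

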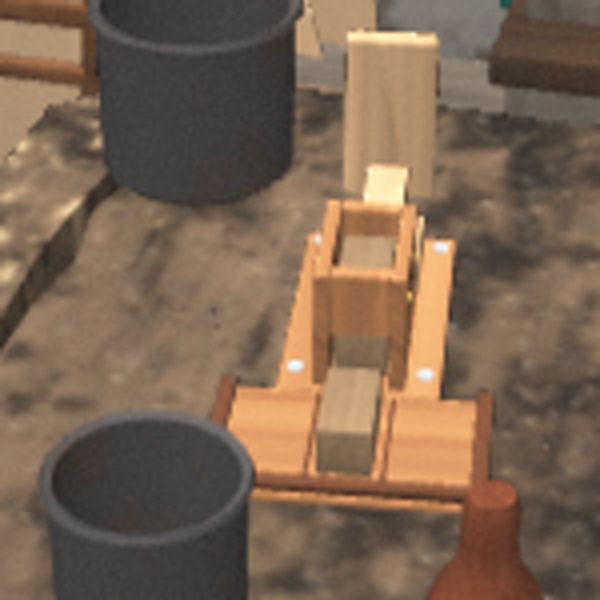

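View pics/t3.png

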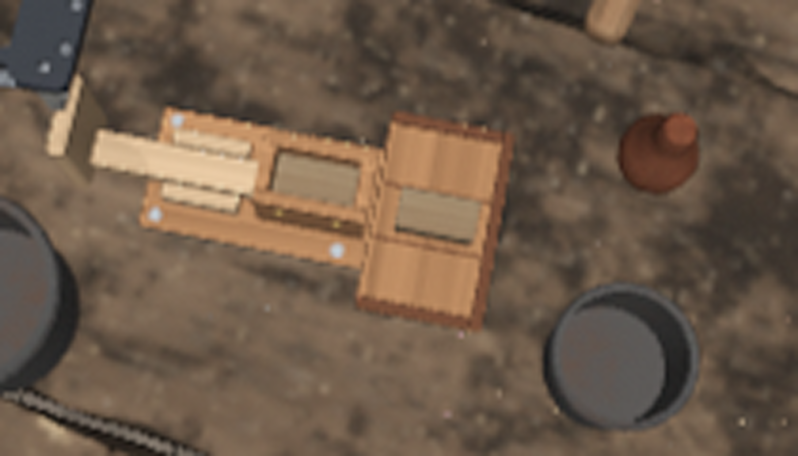

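The plunger is back out, the stack has dropped, and the block lies in the middle lane at top crop (438,214). Next I'll measure it.

```bash
python3 - <<'E'
from h import *
import cv2
P=np.load("P.npy");c,s=np.cos(P[2]),np.sin(P[2])
def d(X): dx,dy=X[0]-P[0],X[1]-P[1]; return np.round(1000*np.array([c*dx+s*dy,-s*dx+c*dy]),1)
hs=cv2.cvtColor(cv2.imread("pics/tr3.png"),cv2.COLOR_BGR2HSV)
# block: less saturated than apron
roi=hs[200:250,285:325]; m=(roi[:,:,1]<105).astype(np.uint8)
apr=np.array([[291,200],[324,206],[316,253],[285,248]])
cs,_=cv2.findContours(m,cv2.RETR_EXTERNAL,cv2.CHAIN_APPROX_NONE)
for k in cs:
    if 100<cv2.contourArea(k)<500: r=cv2.minAreaRect(k); print(r,d(ray("top",np.array(r[0])+[285,200],.031)))
for p in [(400,188),(490,206),(477,243),(394,228)]: print(d(ray("top",(np.array(p)+.5)/3.8-.5+[190,170],.031)))
print("tcp",d(manip.sense()["tcp_pos"]))
for q in ([50,-77,14],[0,-77,14]): print(w(P,q))
E
```

```text
((19.815093994140625, 26.152828216552734), (21.19318199157715, 11.548748016357422), 10.619654655456543) [ -0.7 -76.9]
[ 11.7 -50.4]
[  11.2 -108.3]
[ -13.8 -104.3]
[-14.4 -51.4]
tcp [ -3.2 199.6]
[[ 0.6499106  -0.01016062  0.014     ]]
[[ 0.60030162 -0.0039197   0.014     ]]
```

Request:
step_arm([
  [0.5,0,-4.6,0,255],
  [0.7,0,-4.6,0,255],
  [0.7,0,-4.6,0,255],
  [0.7,0,-4.6,0,255],
  [0.7,0,-4.6,0,255],
  [0.7,0,-4.6,0,255],
  [0,0,0,0,255],
  [0,4,0,0,255],
  [0,4,0,0,255],
  [0,0,0,0,255],
  [0,0,0,0,255],
])

```text
clock: 8.78
tcp_pos: [0.6384, -0.0071, 0.0883]
tcp_rot: [-90.0, -0.0, -7.1]
wrist_force: [-0.2, 0.0, 0.4]
opening: 0.007
```

```bash
cat >> h.py <<'E'
P=np.load("P.npy")
def d(X):
    c,s=np.cos(P[2]),np.sin(P[2]);dx,dy=X[0]-P[0],X[1]-P[1]; return np.round(1000*np.array([c*dx+s*dy,-s*dx+c*dy]),1)
E
python3 look.py 4; python3 -c "
from h import *
print(d(manip.sense()['tcp_pos']),proj('side',manip.sense()['tcp_pos']))"
```

```text
[ 0.63941924 -0.00766391  0.08974949] [-90.01344117  -0.19669118  -7.12566232] [ 0.13033332 -0.62996411  0.44057404]
[ 39.3 -75.8] [[310.1589994  223.04444791]]
```

View pics/s4.png

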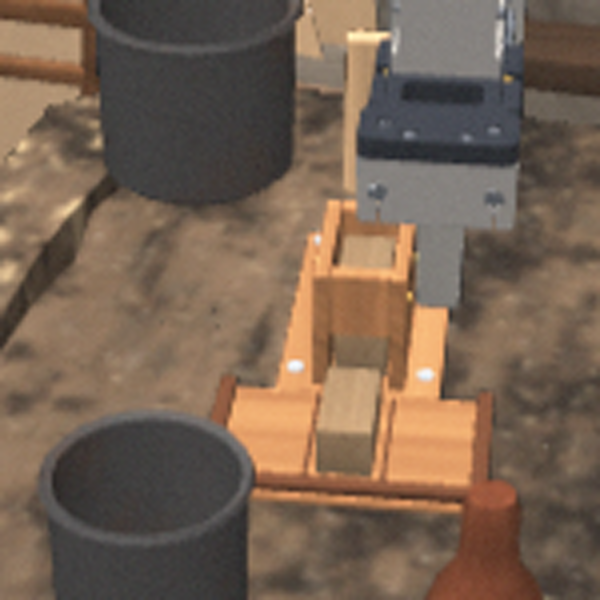

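Request:
step_arm([
  [0,3,-0.2,0,255],
  [0,3,0,0,255],
  [0,1.4,0,0,255],
  [0,0,0,0,255],
  [-0.6,0,0,0,255],
  [-0.5,0,0,0,255],
  [-0.5,0,0,0,255],
  [0,0,0,0,255],
  [0,0,0,0,255],
])

```text
clock: 10.0
tcp_pos: [0.6219, -0.0078, 0.0137]
tcp_rot: [-90.0, -0.0, -7.2]
wrist_force: [0.1, 0.2, -0.1]
opening: 0.0
```

```bash
python3 look.py 5; python3 -c "
from h import *
print(d(manip.sense()['tcp_pos']))"
```

```text
[ 0.62195547 -0.00778236  0.01362298] [-9.00013671e+01 -4.86873859e-03 -7.14967535e+00] [ 0.15022003 -0.15354498  0.23232882]
[ 22.  -78.1]
```

View pics/s5.png

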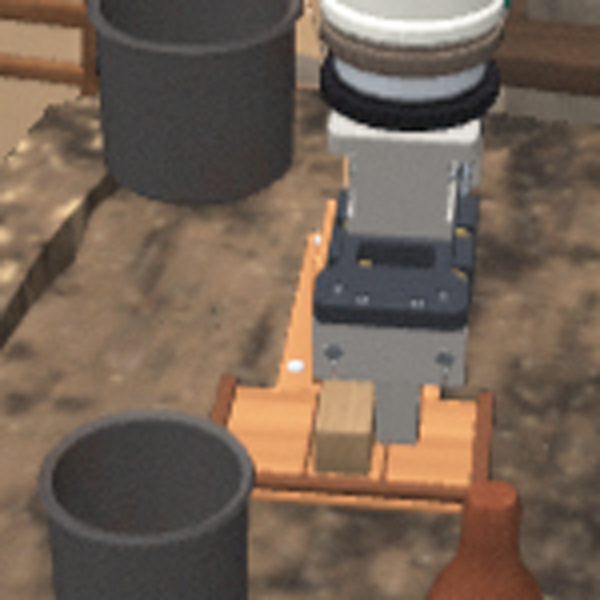

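Request:
step_arm([
  [-0.3,0,0,0,255],
  [-0.4,0,0,0,255],
  [-0.4,0,0,0,255],
  [-0.4,0,0,0,255],
  [-0.4,0,0,0,255],
  [-0.4,0,0,0,255],
  [-0.4,0,0,0,255],
  [-0.4,0,0,0,255],
  [-0.3,0,0,0,255],
  [-0.3,0,0,0,255],
  [0,0,0,0,255],
  [0,0,0,0,255],
])

```text
clock: 11.6
tcp_pos: [0.5851, -0.0031, 0.0135]
tcp_rot: [-90.0, 0.0, -7.2]
wrist_force: [0.3, -0.7, -0.5]
opening: 0.003
```

```bash
python3 look.py 6; python3 -c "
from h import *
print(d(manip.sense()['tcp_pos']))"
```

```text
[ 0.58511311 -0.00315724  0.01353036] [-9.00028059e+01  1.09894638e-02 -7.14660757e+00] [-0.07527688 -0.59257646 -1.06396361]
[-15.2 -78.1]
```

View pics/s6.png

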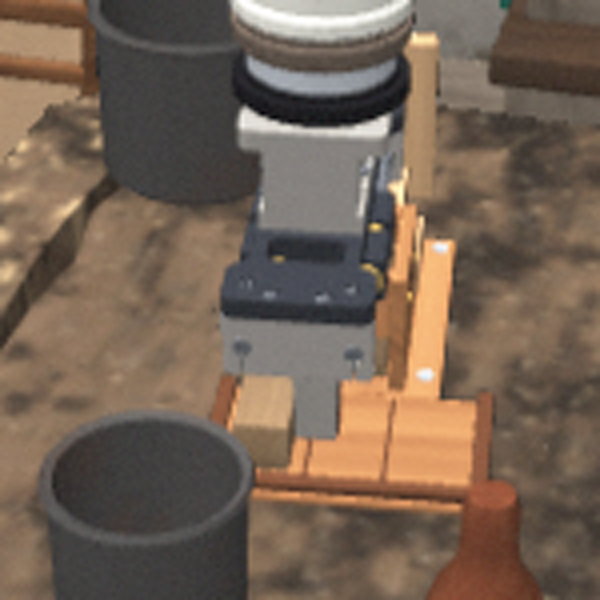

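Request:
step_arm([
  [-0.2,0,0,0,255],
  [-0.2,0,0,0,255],
  [-0.1,0,0,0,255],
  [0,0,0,0,255],
  [0,0,0,0,255],
])

```text
clock: 12.32
tcp_pos: [0.5801, -0.0025, 0.0136]
tcp_rot: [-90.0, 0.0, -7.1]
wrist_force: [0.3, -0.6, 0.1]
opening: 0.002
```

Request:
step_arm([
  [-0.1,0,0,0,255],
  [-0.1,0,0,0,255],
  [0,0,0,0,255],
  [0,0,0,0,255],
])

```text
clock: 12.82
tcp_pos: [0.5782, -0.0023, 0.0136]
tcp_rot: [-90.0, 0.0, -7.2]
wrist_force: [-0.8, 0.4, 0.2]
opening: 0.005
```

Request:
step_arm([
  [-0.1,0,0,0,255],
  [0,0,0,0,255],
  [0,0,0,0,255],
])

```text
clock: 13.2
tcp_pos: [0.5776, -0.0023, 0.0138]
tcp_rot: [-90.0, -0.1, -7.2]
wrist_force: [1.7, 0.3, 0.3]
opening: 0.006
```

```bash
python3 look.py 7
```

```text
[ 0.5776259  -0.00227461  0.01384378] [-9.00057097e+01 -5.21077957e-02 -7.15158667e+00] [ 1.50129664 -1.21428551 -0.10502977]
```

View pics/s7.png

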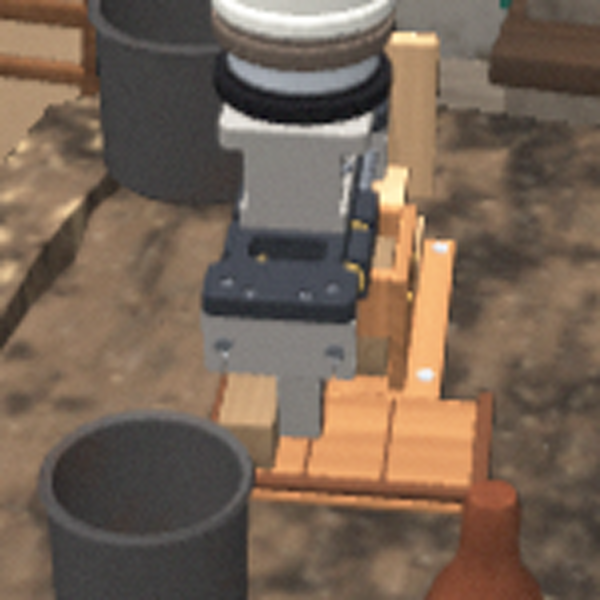

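Contact with the rail shows as about 1.7 N, with only 0.6 mm of movement for a 1 mm command. I'll back off sideways and then rise.

Request:
step_arm([
  [0.5,0,0,0,255],
  [1.5,0,0,0,255],
  [1,0,0,0,255],
  [0,-4,0,0,255],
  [0,-5,0,0,255],
  [0,-5,0,0,255],
  [0,-2,0,0,255],
  [0,0,5,0,255],
  [0,0,5,0,255],
  [0,0,5,0,255],
  [0,0,5,0,255],
  [0,0,0,0,255],
])

```text
clock: 14.8
tcp_pos: [0.6307, 0.1957, 0.1715]
tcp_rot: [-90.0, 0.2, -6.9]
wrist_force: [0.2, -1.3, -0.2]
opening: 0.003
```

```bash
python3 look.py 8
```

```text
[0.63109697 0.19238428 0.17196869] [-90.06972723   0.14357658  -7.10361577] [ 0.340665   -1.10691521 -0.0049289 ]
```

View pics/s8.png

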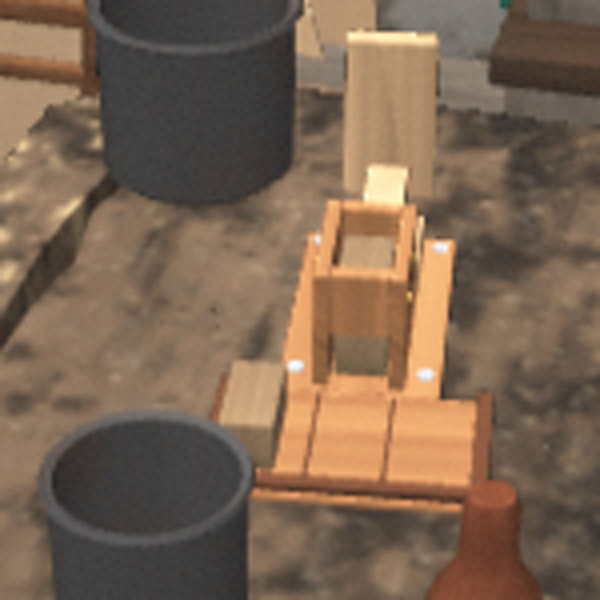

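View pics/t8.png

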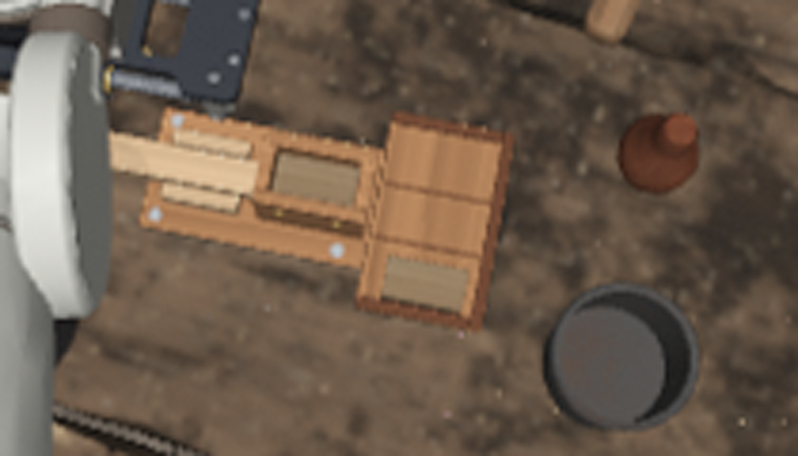

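The block lies flat in the pot-side bay, at side crop (252,410) and top crop (426,284). The pot and handle have not moved. I'll check the numbers before handing in.

```bash
python3 - <<'E'
from h import *
import cv2
for nm in ("tr3","tr8"):
    hs=cv2.cvtColor(cv2.imread(f"pics/{nm}.png"),cv2.COLOR_BGR2HSV)
    roi=hs[195:260,285:325]; m=(roi[:,:,1]<105).astype(np.uint8)
    for k in cv2.findContours(m,cv2.RETR_EXTERNAL,cv2.CHAIN_APPROX_NONE)[0]:
        if 100<cv2.contourArea(k)<500:
            r=cv2.minAreaRect(k); b=[d(ray("top",p+[285,195],.031)) for p in cv2.boxPoints(r)]
            print(nm,r,d(ray("top",np.array(r[0])+[285,195],.031)),b)
a=cv2.imread("pics/tr3.png")[205:300,325:390].astype(int);b=cv2.imread("pics/tr8.png")[205:300,325:390].astype(int)
print("pot/handle diff",abs(a-b).max(), abs(a-b).mean())
S=manip.sense();print(S["qd"].max(),S["wrist_force"])
E
```

```text
tr3 ((19.815093994140625, 31.152828216552734), (21.19318199157715, 11.548748016357422), 10.619654655456543) [ -0.7 -76.9] [array([-14.9, -51.5]), array([ 13.3, -51.5]), array([  13.5, -102.4]), array([ -14.7, -102.1])]
tr3 ((19.5, 41.5), (45.0, 39.0), 90.0) [-25.6 -80.6] [array([ 19.5, -24.6]), array([  37.6, -117.1]), array([ -69.4, -135. ]), array([-86.9, -45.1])]
tr3 ((19.5, 6.5), (13.0, 39.0), 90.0) [ 59.3 -65.3] [array([ 66.3, -15.6]), array([  84.7, -109.3]), array([  52.3, -114.7]), array([ 34.1, -21.8])]
tr8 ((16.312997817993164, 49.51326370239258), (21.219079971313477, 11.279073715209961), 11.888657569885254) [-45.9 -76.6] [array([-59. , -51.2]), array([-32. , -51.7]), array([ -32.8, -102. ]), array([ -59.7, -101.2])]
tr8 ((19.5, 41.0), (46.0, 39.0), 90.0) [-24.4 -80.4] [array([ 21.9, -24.1]), array([  40. , -116.7]), array([ -69.4, -135. ]), array([-86.9, -45.1])]
tr8 ((19.5, 6.5), (13.0, 39.0), 90.0) [ 59.3 -65.3] [array([ 66.3, -15.6]), array([  84.7, -109.3]), array([  52.3, -114.7]), array([ 34.1, -21.8])]
pot/handle diff 9 4.841511470985155
0.3752263893650015 [ 0.340665   -1.10691521 -0.0049289 ]
```

Request:
step_arm([
  [0,-2,0,0,255],
  [0,0,0,0,255],
  [0,0,0,0,255],
  [0,0,0,0,255],
])

```text
clock: 15.4
tcp_pos: [0.6317, 0.1921, 0.1933]
tcp_rot: [-90.0, 0.0, -7.2]
wrist_force: [0.2, -1.1, 0.5]
opening: 0.005
```

```bash
python3 - <<'E'
from h import *
import cv2
for i in range(3):
    s=read_camera("side"); print(manip.sense()["wrist_force"].round(2))
cv2.imwrite("pics/s9.png",s[:,:,::-1])
E
```

```text
[-0.72  0.33 -0.5 ]
[ 0.27 -0.03 -0.44]
[ 0.54 -0.15 -0.15]
```

View pics/s9.png

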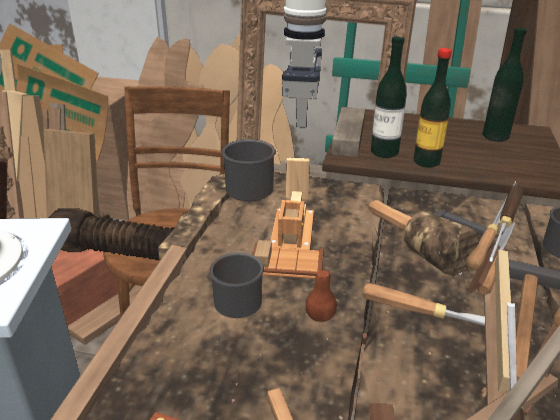

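The gripper is free in the air with its tip at about (303,125), the force readings are only noise, and the block is in the pot-side bay at about (262,250).

```bash
python3 -c "
from workcell import manip
print(manip.sign_off())"
```

```text
the job is handed in; nothing more can be done
None
```

I pushed the plunger home once and let it spring back, then nudged the one block that came out into the -x bay, beside the smaller glue pot. I handed the job in at about 15.6 s; sign-off reports no verdict.

- **Plunger:** the force on the plate rose to about 13 N when it reached its stop. The pictures afterwards show it back out and the other two blocks dropped and stacked in the magazine.
- **Block:** it lies flat against the rail at about x = -45 mm, y = -77 mm in the dispenser's frame. It is within about 2° of square. The limits were -49 to -37 mm in x and 15° of square. My x could be off by about 2 mm because of the camera calibration.
- **Surroundings:** comparing pictures from before and after the nudge shows no movement of the glue pot or palm handle. The gripper hangs free with only sensor noise on the wrist force, after one brief reading of about -1.1 N in y that went away.

No check failed. The two cameras put the dispenser about 2 mm apart, within their calibration, so I used the combined fit.

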